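Lock the last cover stud of the grinder's belt housing

TASK

The cover of the grinder's belt housing is held by three yellow-winged quarter-turn studs. Two are locked; one still stands up on its red neck with its wing turned across the cover: press it down and turn it a quarter turn clockwise until it catches and stays down like the others. Leave the two locked studs locked.

Things in the scene. Friction and masses are not known exactly. Their poses are not given: they have to be found in the camera images.
- open_grip (a point): Open stud: point on its axis in the yellow wing (46 long, 12 thick, 34 mm high; x axis along it), 12 mm below its top, 22 above a black disc 48 wide. Sprung up (4 N, 11 N at the bottom), 18 mm travel. Cannot turn until 12 mm down: press about 15, turn clockwise from above (0.1 N m) 90 degrees to a stop. Within 15 degrees of the stop it catches; let go, it springs up to 8 mm below its open height.
- lock1_grip (a point): The same point on a stud of the same kind, already locked: a bystander. Locked, a stud sits 8 mm lower than open, its wing lies along the cover (along the machine's y) and its red neck is half hidden; an open stud's wing lies across the cover (along the machine's x) and the neck shows 20 mm.
- lock2_grip (a point): The same point on the other locked stud, also a bystander. The three studs form a shallow triangle on the cover, neighbours about 120 mm apart; which of the three places holds the open one differs each time. Fingertips may rest on a stud's black disc and push it.
- machine: Green belt housing fixed to the bench, 200 (its x) by 360 (its y) by 70 mm high, aluminium cover on top; origin at the centre of its underside, z up. At its +x side, 100 to 210 mm from the origin, lie a grey motor and a brown grinding wheel, up to 110 mm above the bench. Above the bench, an open stud's wing tops out at 136 mm with its grip point at 124; a locked one's grip point is at 116.

How it is judged:
By the outcome, as a careful person would: the job done as asked, in the order asked, and still so for the second after the job is handed in, with the robot touching nothing.
It also fails if it takes over 34 s, if anything falls off the work surface, if the arm or the gripper's body presses on something with over 40 N, if the wrist force passes 120 N, or if a joint passes its speed limit or range.

ROBOT

A 6-joint arm with a two-finger parallel gripper is mounted at the origin on the work surface. World frame = base frame: x ahead of the robot, y to its left, z up, the work surface at z = 0. Lengths are in m, angles in rad, forces in N, time in s.
With the tool pointing down it reaches from about 0.275 to 0.775 m from the base axis. Payload 14.6 kg.
Tool frame: the origin (TCP) lies at the very end of the fingers, on their centre line; the grasp point (between the pads) lies 19 mm behind it (r.grasp_offset is the distance from the TCP to the grasp point, in m); y points along the fingers, z is the direction in which the jaws open and shut, and the axes are right-handed (so a half turn about y gives the same grasp; the last joint's range is limited). The gripper opens to 85 mm and grips with 20 to 120 N. Pads are 22 mm wide; open, the fingers measure 114 mm over their backs; the gripper's body (76 mm by 85 mm) begins 54 mm behind the grasp point. The pads swing forward as they close: fully open they stand 13 mm farther back than shut.
Start: joints at [-1.497, 0.263, -0.048, 1.259, 0, 1.415], TCP at [0.119, -0.511, 0.231] pointing down, gripper open.
Joint ranges: [-2.65, 2.65], [-0.89, 1.7], [-1.18, 1.37], [-2.13, 2.11], [-1.35, 1.29], [-3.14, 3.14]. Speed limits (rad/s): [1.89, 1.89, 2.57, 2.79, 3.14, 3.14].

INTERFACE

Orientations are given as [roll, pitch, yaw] about the fixed x, y, z axes, in that order (R = Rz(yaw) Ry(pitch) Rx(roll)).
In Python, from station import monitor, cams, job, r gives the robot as it stands.
- The arm moves only by the tool play_rows, never from a script. Its argument "commands" is a list of rows, each an object of numbers: "dx", "dy", "dz": the shift along the tool's x, y, z in units of 0.1 m (1.0 is 0.1 m); "turn": the turn about the tool's y in units of 4 degrees (1.0 is 4 degrees); "claw": the closure, from 0 (fully open) to 1 (shut). In form: [{"dx": .., "dy": .., "dz": .., "turn": .., "claw": ..}, ...]. A call has exactly 5 rows; each row shifts and turns the pose as measured when the row begins, along the tool's axes as they then stand; what a row does not reach is not made up. A row lasts 1/12 s, in which the tool goes at most 41.7 mm and 7.16 degrees, less where a joint would pass 70% of its speed; a pose out of reach is approached as far as the arm can. A call with a number of a shift or a turn outside -1 to 1 is refused whole. A call with a gripper value outside its range is refused whole. The fingers move at their own pace and stop on an object; the grip force is fixed at half the most. Time passes only in rows, so rows that do not move let the fingers close, or fill a call up. It gives the time, the measured TCP pose, the force and the opening at its end, in the units of the state.
- monitor.sense(): the state, without advancing time (a new reading comes with each control period).
- cams.grab_frame(name): name is "side" or "top" or "wrist"; returns a dict with "pixels" (480x640x3 uint8, red, green, blue), "vfov" (degrees; the focal length in pixels is half the picture's height over the tangent of half this angle, whatever the lens; pixels are square), "cx", "cy" (the principal point, pixels), "eye" and "orientation" of the camera in the world. Camera axes: x right, y down, z forward; pixel columns grow to the right and rows downward; lengths in m; the calibration is good to about 2 mm. A picture is of the moment at which its call begins. There is no depth.
- job.job_done(): hands the job in, once; it reports no verdict.
The state is a dict: "time": time; "joints": joint angles; "dq": joint speeds; "joint_efforts": joint torques, N m; "position": TCP position; "tool_rot": TCP orientation; "wrist_force": force on the tool from outside, world axes, zero at the start; "ft_torque": the same for the moment, N m; "finger_gap": finger opening in m.
Only numpy, scipy, OpenCV 4.12 (cv2) and the standard library are available. Lean on these libraries where they do the work, as an engineer would, in place of code of your own. Each camera call takes 0.05 s, during which the arm holds its last target. There are 200 camera calls.

## Working session

There is one attempt and no reset: what is moved stays moved. The work goes in short steps, Python scripts to look and compute and a tool call to move; the robot and the scene stay as the last step left them, time stands still between calls to the robot, and variables do not carry over. Pictures are saved under pics/ and viewed, about 8 in all and at most 12, crops included, and the job is handed in when it is done.

Besides the shell and the picture viewer there is one more tool, called in YAML: its name, and indented under it one key for each argument. play_rows: Moves the arm, as the interface text tells. Its arguments: {"type":"object","properties":{"commands":{"type":"array","items":{"type":"object","properties":{"dx":{"type":"number"},"dy":{"type":"number"},"dz":{"type":"number"},"turn":{"type":"number"},"claw":{"type":"number"}}}}},"required":["commands"]}

```bash
mkdir -p pics; ls
cat > h.py <<'E'
import numpy as np, cv2
from station import monitor, cams, job, r
def grab(n,f):
    d=cams.grab_frame(n); cv2.imwrite('pics/'+f,cv2.cvtColor(d['pixels'],cv2.COLOR_RGB2BGR)); 
    np.save('pics/'+f[:-4]+'.npy',d,allow_pickle=True); return d
def load(f): return np.load('pics/'+f+'.npy',allow_pickle=True).item()
from scipy.spatial.transform import Rotation as R
def rot(o):
    o=np.array(o,float)
    return o if o.shape==(3,3) else (R.from_euler('xyz',o).as_matrix() if o.size==3 else R.from_quat(o).as_matrix())
def ray(d,u,v):
    f=240/np.tan(np.radians(d['vfov'])/2)
    return np.array(d['eye']),rot(d['orientation'])@np.array([(u-d['cx'])/f,(v-d['cy'])/f,1])
def onz(d,u,v,z):
    e,q=ray(d,u,v); return e+q*(z-e[2])/q[2]
def proj(d,p):
    f=240/np.tan(np.radians(d['vfov'])/2)
    c=rot(d['orientation']).T@(np.array(p)-d['eye']); return d['cx']+f*c[0]/c[2],d['cy']+f*c[1]/c[2]
E
python3 - <<'E'
from h import *
for n in('top','side'):
    d=grab(n,n+'1.png'); print({k:v for k,v in d.items() if k!='pixels'})
print(monitor.sense())
E
```

```text
pics
{'vfov': 43.358342229091136, 'cx': 324.65160676617666, 'cy': 229.44988293804624, 'eye': array([0.40581579, 0.01621031, 0.84968306]), 'orientation': array([-2.97470238,  0.0428304 , -1.58199756])}
{'vfov': 48.93519299690245, 'cx': 320.77246175172655, 'cy': 230.43864039844107, 'eye': array([ 0.45329147, -0.44068559,  0.59104026]), 'orientation': array([-2.36402065,  0.00325317, -0.20850215])}
{'time': 0.1, 'joints': array([-1.49727186e+00,  2.63485270e-01, -4.88251437e-02,  1.25940118e+00,
        1.53311527e-05,  1.41548256e+00]), 'dq': array([-0.00200318, -0.00212005,  0.00345201,  0.00116711,  0.00017577,
       -0.00140131]), 'joint_efforts': array([ 2.69281692e-03, -6.38576174e+01,  3.85064006e+01,  1.00641468e-02,
       -3.65797086e-05,  2.30165668e-06]), 'position': array([ 0.11906983, -0.51108982,  0.23088564]), 'tool_rot': array([-1.57169821e+00,  1.56729454e-04, -2.91275450e+00]), 'wrist_force': array([0.50828064, 0.08051834, 0.22136206]), 'ft_torque': array([ 0.00364075,  0.01314343, -0.0525378 ]), 'finger_gap': 0.08536100911749735}
```

View pics/top1.png

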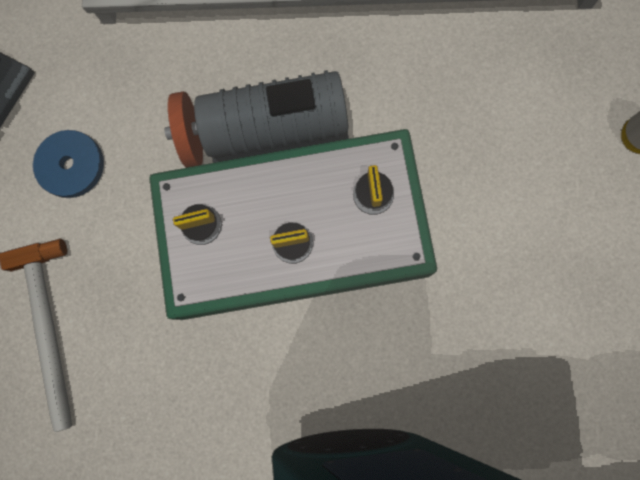

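View pics/side1.png

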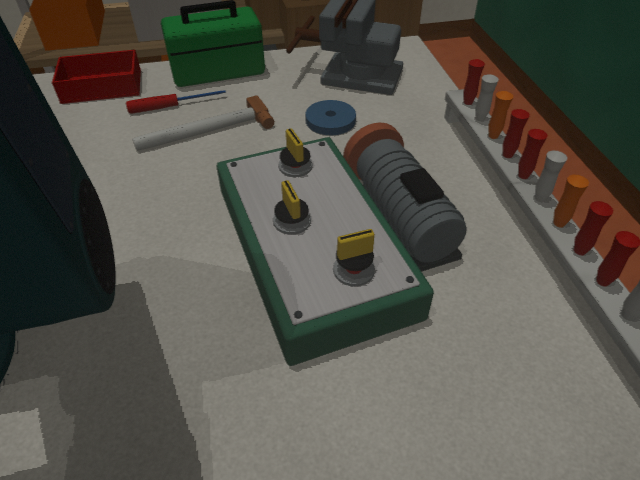

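Top view: open stud at about (375,187), wing along the machine's x; locked ones at (197,220) and (291,240). Side view: open stud at about (355,250), locked at (293,150) and (291,205).

```bash
cat > m.py <<'E'
from h import *
T=load('top1');S=load('side1')
def mask(d,lo,hi): return cv2.inRange(cv2.cvtColor(d['pixels'],cv2.COLOR_RGB2HSV),lo,hi)
for n,d,box in(('top',T,(335,150,80,75)),('side',S,(320,215,80,75))):
    x,y,w,h=box
    m=mask(d,(20,100,60),(35,255,255)); sub=np.zeros_like(m); sub[y:y+h,x:x+w]=m[y:y+h,x:x+w]
    p=cv2.findNonZero(sub); rc=cv2.minAreaRect(p); print(n,cv2.boxPoints(rc).round(1).tolist(),'cen',p.reshape(-1,2).mean(0))
    for z in(.136,.124,.119): print(z,onz(d,*rc[0],z).round(4))
    cv2.imwrite(f'pics/c{n}.png',cv2.resize(cv2.cvtColor(d['pixels'][y:y+h,x:x+w],cv2.COLOR_RGB2BGR),None,fx=5,fy=5,interpolation=cv2.INTER_NEAREST))
g=mask(T,(60,60,30),(85,255,200)); c=max(cv2.findContours(g,0,2)[0],key=cv2.contourArea)
q=cv2.boxPoints(cv2.minAreaRect(c)); print(q); P=np.array([onz(T,*a,.07) for a in q]);print(P.round(4))
e=np.roll(P,-1,0)-P; print(np.linalg.norm(e,axis=1),np.degrees(np.arctan2(e[:,1],e[:,0])),P.mean(0))
a=cv2.imread('pics/ctop.png');b=cv2.imread('pics/cside.png');cv2.imwrite('pics/cc.png',np.hstack([a,b]))
E
python3 m.py
```

```text
top [[366.0, 166.0], [377.79998779296875, 164.3000030517578], [383.5, 204.8000030517578], [371.79998779296875, 206.5]] cen [374.70765661 185.77262181]
0.136 [ 0.5794 -0.0159  0.136 ]
0.124 [ 0.5824 -0.0164  0.124 ]
0.119 [ 0.5836 -0.0166  0.119 ]
side [[332.6000061035156, 237.60000610351562], [372.3999938964844, 227.60000610351562], [378.0, 250.0], [338.20001220703125, 259.8999938964844]] cen [355.13108614 244.44818976]
0.136 [ 0.5799 -0.0323  0.136 ]
0.124 [ 0.5832 -0.0216  0.124 ]
0.119 [ 0.5846 -0.0171  0.119 ]
[[141.60478 175.65147]
 [409.8091  126.77312]
 [436.20007 271.58502]
 [167.99576 320.46338]]
[[ 0.6158  0.2944  0.07  ]
 [ 0.6752 -0.0677  0.07  ]
 [ 0.4801 -0.0947  0.07  ]
 [ 0.4221  0.2521  0.07  ]]
[0.36695991 0.19694624 0.35168046 0.19825798] [ -80.68688438 -172.11186391   99.49241714   12.31528096] [0.54827825 0.09603112 0.07      ]
```

View pics/cc.png

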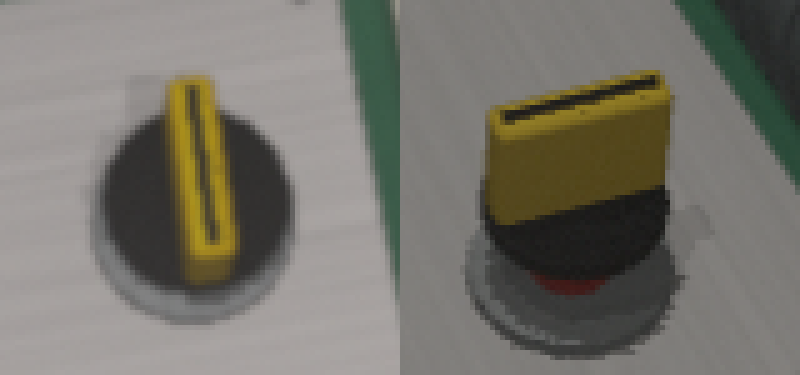

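The crop shows the groove in the top of the wing: in the top view from (373.4,167.4) to (377.4,198.6), in the side view from (340.7,239.2) to (372,231). The red neck is visible, so this is the open stud.

```bash
cat > m2.py <<'E'
from h import *
T=load('top1');S=load('side1')
for d,a,b in((T,(373.4,167.4),(377.4,198.6)),(S,(340.7,239.2),(372.2,231.0))):
    A,B=onz(d,*a,.136),onz(d,*b,.136); e=A-B
    print(A.round(4),B.round(4),((A+B)/2).round(4),np.linalg.norm(e),np.degrees(np.arctan2(e[1],e[0])))
# disc: dark ellipse in top view, z=.102
g=cv2.cvtColor(T['pixels'],cv2.COLOR_RGB2GRAY)
for (x,y) in((375,190),(199,224),(292,242)):
    hsv=cv2.cvtColor(T['pixels'],cv2.COLOR_RGB2HSV)[y-32:y+32,x-32:x+32]
    m=((hsv[...,2]<75)).astype(np.uint8)
    m|=cv2.inRange(hsv,(20,100,60),(35,255,255))//255*0
    c=cv2.convexHull(np.vstack([k for k in cv2.findContours(m,0,1)[0] if len(k)>8]))
    el=cv2.fitEllipse(c); u=np.array(el[0])+[x-32,y-32]; print(u,el[1],onz(T,*u,.102).round(4),onz(T,*u,.094).round(4))
# cover corner screws
for u in((395,146),(416.5,257),(181,297),(167,187)): print(onz(T,*u,.071).round(4))
s=monitor.sense(); print(rot(s['tool_rot']).round(3))
E
python3 m2.py
```

```text
[ 0.6019 -0.0148  0.136 ] [ 0.563  -0.0186  0.136 ] [ 0.5825 -0.0167  0.136 ] 0.03910596859621684 5.6572951403725495
[ 0.5647 -0.0214  0.136 ] [ 0.6052 -0.0161  0.136 ] [ 0.585  -0.0188  0.136 ] 0.04076098123550688 -172.5038861730947
[373.87700081 190.11128235] (36.097511291503906, 36.79830551147461) [ 0.5816 -0.0161  0.102 ] [ 0.5835 -0.0165  0.094 ]
[198.30529594 222.07794571] (35.43962097167969, 37.66775131225586) [0.5447 0.2075 0.102 ] [0.5462 0.2095 0.094 ]
[291.38335037 240.77711296] (36.0524787902832, 36.35479736328125) [0.5186 0.0888 0.102 ] [0.5198 0.0896 0.094 ]
[ 0.6486 -0.047   0.071 ]
[ 0.4992 -0.0701  0.071 ]
[0.452  0.2357 0.071 ]
[0.5991 0.2589 0.071 ]
[[-0.974 -0.     0.227]
 [-0.227  0.001 -0.974]
 [-0.    -1.    -0.001]]
```

play_rows:
  commands:
    - {"dx": -0.135, "dy": 0, "dz": -0.065, "turn": -1, "claw": 0.45}
    - {"dx": -0.135, "dy": 0, "dz": -0.065, "turn": -1, "claw": 0.45}
    - {"dx": -0.135, "dy": 0, "dz": -0.065, "turn": -1, "claw": 0.45}
    - {"dx": -0.135, "dy": 0, "dz": -0.065, "turn": -1, "claw": 0.45}
    - {"dx": -0.135, "dy": 0, "dz": -0.065, "turn": -1, "claw": 0.45}

```text
time: 0.52
position: [0.1701, -0.4558, 0.2289]
tool_rot: [-1.575, 0.002, -2.555]
wrist_force: [0.2, -0.3, -0.4]
finger_gap: 0.0469
```

play_rows:
  commands:
    - {"dx": -0.15, "dy": 0, "dz": -0.015, "turn": -1, "claw": 0.45}
    - {"dx": -0.15, "dy": 0, "dz": -0.015, "turn": -1, "claw": 0.45}
    - {"dx": -0.15, "dy": 0, "dz": -0.015, "turn": -1, "claw": 0.45}
    - {"dx": -0.15, "dy": 0, "dz": -0.015, "turn": -1, "claw": 0.45}
    - {"dx": -0.15, "dy": 0, "dz": -0.015, "turn": -1, "claw": 0.45}

```text
time: 0.93
position: [0.2224, -0.3965, 0.2279]
tool_rot: [-1.576, 0.005, -2.188]
wrist_force: [0.5, 0.3, 0.3]
finger_gap: 0.0472
```

play_rows:
  commands:
    - {"dx": -0.145, "dy": 0, "dz": 0.037, "turn": -1, "claw": 0.45}
    - {"dx": -0.145, "dy": 0, "dz": 0.037, "turn": -1, "claw": 0.45}
    - {"dx": -0.145, "dy": 0, "dz": 0.037, "turn": -1, "claw": 0.45}
    - {"dx": -0.145, "dy": 0, "dz": 0.037, "turn": -1, "claw": 0.45}
    - {"dx": -0.145, "dy": 0, "dz": 0.037, "turn": -1, "claw": 0.45}

```text
time: 1.35
position: [0.2733, -0.3367, 0.2272]
tool_rot: [-1.576, 0.008, -1.821]
wrist_force: [0.2, -0.1, -0.0]
finger_gap: 0.0469
```

play_rows:
  commands:
    - {"dx": -0.125, "dy": 0, "dz": 0.085, "turn": -1, "claw": 0.45}
    - {"dx": -0.125, "dy": 0, "dz": 0.085, "turn": -1, "claw": 0.45}
    - {"dx": -0.125, "dy": 0, "dz": 0.085, "turn": -1, "claw": 0.45}
    - {"dx": -0.125, "dy": 0, "dz": 0.085, "turn": -1, "claw": 0.45}
    - {"dx": -0.125, "dy": 0, "dz": 0.085, "turn": -1, "claw": 0.45}

```text
time: 1.77
position: [0.3234, -0.2754, 0.2267]
tool_rot: [-1.574, 0.012, -1.454]
wrist_force: [-0.2, 0.0, -0.6]
finger_gap: 0.047
```

play_rows:
  commands:
    - {"dx": -0.09, "dy": 0, "dz": 0.12, "turn": -1, "claw": 0.45}
    - {"dx": -0.09, "dy": 0, "dz": 0.12, "turn": -1, "claw": 0.45}
    - {"dx": -0.09, "dy": 0, "dz": 0.12, "turn": -1, "claw": 0.45}
    - {"dx": -0.09, "dy": 0, "dz": 0.12, "turn": -1, "claw": 0.45}
    - {"dx": -0.09, "dy": 0, "dz": 0.12, "turn": -1, "claw": 0.45}

```text
time: 2.18
position: [0.3709, -0.2127, 0.2263]
tool_rot: [-1.57, 0.014, -1.087]
wrist_force: [-0.3, -0.4, -0.1]
finger_gap: 0.0468
```

play_rows:
  commands:
    - {"dx": -0.017, "dy": 0, "dz": 0.144, "turn": -1, "claw": 0.45}
    - {"dx": -0.017, "dy": 0, "dz": 0.144, "turn": -1, "claw": 0.45}
    - {"dx": -0.017, "dy": 0, "dz": 0.144, "turn": -1, "claw": 0.45}
    - {"dx": -0.017, "dy": 0, "dz": 0.144, "turn": -1, "claw": 0.45}
    - {"dx": -0.017, "dy": 0, "dz": 0.144, "turn": -1, "claw": 0.45}

```text
time: 2.6
position: [0.4252, -0.1598, 0.2258]
tool_rot: [-1.565, 0.015, -0.72]
wrist_force: [-0.6, -0.2, -0.1]
finger_gap: 0.0471
```

play_rows:
  commands:
    - {"dx": 0.036, "dy": 0, "dz": 0.14, "turn": -1, "claw": 0.45}
    - {"dx": 0.036, "dy": 0, "dz": 0.14, "turn": -1, "claw": 0.45}
    - {"dx": 0.036, "dy": 0, "dz": 0.14, "turn": -1, "claw": 0.45}
    - {"dx": 0.036, "dy": 0, "dz": 0.14, "turn": -1, "claw": 0.45}
    - {"dx": 0.036, "dy": 0, "dz": 0.14, "turn": -1, "claw": 0.45}

```text
time: 3.02
position: [0.4797, -0.1076, 0.2249]
tool_rot: [-1.56, 0.015, -0.352]
wrist_force: [0.6, -1.5, -0.5]
finger_gap: 0.0468
```

play_rows:
  commands:
    - {"dx": 0.085, "dy": 0, "dz": 0.118, "turn": -1, "claw": 0.45}
    - {"dx": 0.085, "dy": 0, "dz": 0.118, "turn": -1, "claw": 0.45}
    - {"dx": 0.085, "dy": 0, "dz": 0.118, "turn": -1, "claw": 0.45}
    - {"dx": 0.085, "dy": 0, "dz": 0.118, "turn": -1, "claw": 0.45}
    - {"dx": 0.085, "dy": 0, "dz": 0.118, "turn": -1, "claw": 0.45}

```text
time: 3.43
position: [0.5347, -0.0555, 0.2237]
tool_rot: [-1.554, 0.013, 0.015]
wrist_force: [0.5, -0.6, 0.2]
finger_gap: 0.0473
```

play_rows:
  commands:
    - {"dx": 0.102, "dy": 0, "dz": 0.069, "turn": -0.36, "claw": 0.45}
    - {"dx": 0.102, "dy": 0, "dz": 0.069, "turn": -0.36, "claw": 0.45}
    - {"dx": 0.102, "dy": 0, "dz": 0.069, "turn": -0.36, "claw": 0.45}
    - {"dx": 0.102, "dy": 0, "dz": 0.069, "turn": -0.36, "claw": 0.45}
    - {"dx": 0.102, "dy": 0, "dz": 0.069, "turn": -0.36, "claw": 0.45}

```text
time: 3.85
position: [0.5863, -0.0146, 0.2226]
tool_rot: [-1.552, 0.013, 0.147]
wrist_force: [0.1, -0.5, -0.2]
finger_gap: 0.0471
```

Run:
```python
from h import *
d=grab('wrist','w1.png'); print({k:v for k,v in d.items() if k!='pixels'}); s=monitor.sense(); print(s['position'],s['joints'],rot(s['tool_rot']).round(3)); print(proj(d,(.583,-.0172,.136)))
```

```text
{'vfov': 66.33557439291121, 'cx': 321.7909620591677, 'cy': 240.82982478243625, 'eye': array([ 0.50464877, -0.02867877,  0.36627231]), 'orientation': array([ 2.82102235, -0.01833506,  1.71973066])}
[ 0.58755236 -0.01348124  0.222267  ] [-0.16873721  0.38690631  0.11312004  1.31487158  0.01464984 -0.31858527] [[ 0.989 -0.015 -0.149]
 [ 0.149  0.017  0.989]
 [-0.012 -1.     0.02 ]]
(np.float64(315.0092096266285), np.float64(244.76083056127456))
```

View pics/w1.png

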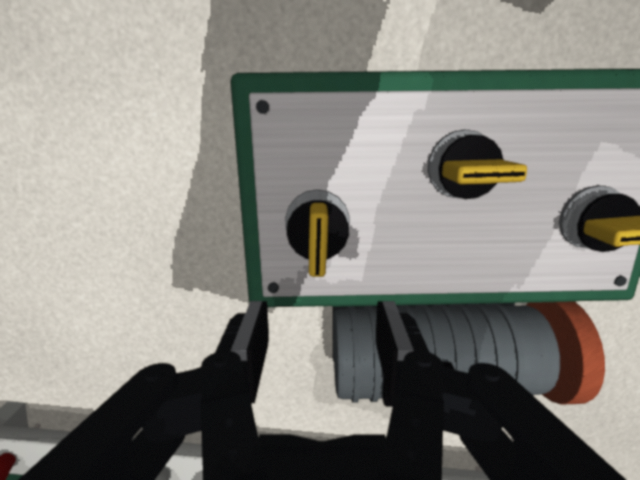

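The wrist view shows the wing groove from (319,217) to (318,273), centred at (318.5,245). My estimate projects to (315,245), so the two agree to about 2 mm and 1°.

play_rows:
  commands:
    - {"dx": -0.007, "dy": 0.16, "dz": -0.01, "turn": 0, "claw": 0.45}
    - {"dx": -0.007, "dy": 0.16, "dz": -0.01, "turn": 0, "claw": 0.45}
    - {"dx": -0.007, "dy": 0.16, "dz": -0.01, "turn": 0, "claw": 0.45}
    - {"dx": -0.007, "dy": 0.16, "dz": -0.01, "turn": 0, "claw": 0.45}
    - {"dx": -0.007, "dy": 0.1, "dz": -0.01, "turn": 0, "claw": 0.45}

```text
time: 4.32
position: [0.5864, -0.0176, 0.1465]
tool_rot: [-1.553, 0.009, 0.146]
wrist_force: [0.4, -0.7, 0.1]
finger_gap: 0.0465
```

Run:
```python
from h import *
d=load('w1')
for a in((319,217),(318.2,273)): print(onz(d,*a,.136).round(4))
s=monitor.sense(); print(s['position'],s['tool_rot'])
```

```text
[ 0.5638 -0.0174  0.136 ]
[ 0.6028 -0.0122  0.136 ]
[ 0.58641701 -0.01761393  0.14653421] [-1.55267348  0.00934302  0.14560792]
```

play_rows:
  commands:
    - {"dx": -0.006, "dy": 0.08, "dz": 0.001, "turn": 0, "claw": 0.45}
    - {"dx": -0.006, "dy": 0.08, "dz": 0.001, "turn": 0, "claw": 0.45}
    - {"dx": -0.006, "dy": 0.08, "dz": 0.001, "turn": 0, "claw": 0.45}
    - {"dx": -0.006, "dy": 0.08, "dz": 0.001, "turn": 0, "claw": 0.45}
    - {"dx": -0.003, "dy": 0.04, "dz": 0, "turn": 0, "claw": 0.45}

```text
time: 4.73
position: [0.5826, -0.0176, 0.1067]
tool_rot: [-1.552, 0.011, 0.142]
wrist_force: [-0.0, -0.4, -0.7]
finger_gap: 0.0471
```

play_rows:
  commands:
    - {"dx": 0, "dy": 0, "dz": 0, "turn": 0, "claw": 0.6}
    - {"dx": 0, "dy": 0, "dz": 0, "turn": 0, "claw": 0.7}
    - {"dx": 0, "dy": 0, "dz": 0, "turn": 0, "claw": 0.75}
    - {"dx": 0, "dy": 0, "dz": 0, "turn": 0, "claw": 0.75}
    - {"dx": 0, "dy": 0, "dz": 0, "turn": 0, "claw": 0.75}

```text
time: 5.15
position: [0.5828, -0.0176, 0.1069]
tool_rot: [-1.553, 0.011, 0.141]
wrist_force: [0.0, -0.3, -0.1]
finger_gap: 0.0214
```

Well placed; now close onto the wing.

play_rows:
  commands:
    - {"dx": 0, "dy": 0, "dz": 0, "turn": 0, "claw": 1}
    - {"dx": 0, "dy": 0, "dz": 0, "turn": 0, "claw": 1}
    - {"dx": 0, "dy": 0, "dz": 0, "turn": 0, "claw": 1}
    - {"dx": 0, "dy": 0, "dz": 0, "turn": 0, "claw": 1}
    - {"dx": 0, "dy": 0, "dz": 0, "turn": 0, "claw": 1}

```text
time: 5.57
position: [0.5828, -0.0169, 0.1075]
tool_rot: [-1.552, 0.01, 0.142]
wrist_force: [-0.8, 1.5, -0.7]
finger_gap: 0.0113
```

play_rows:
  commands:
    - {"dx": 0, "dy": 0.032, "dz": 0, "turn": 0, "claw": 1}
    - {"dx": 0, "dy": 0.032, "dz": 0, "turn": 0, "claw": 1}
    - {"dx": 0, "dy": 0.032, "dz": 0, "turn": 0, "claw": 1}
    - {"dx": 0, "dy": 0.032, "dz": 0, "turn": 0, "claw": 1}
    - {"dx": 0, "dy": 0.032, "dz": 0, "turn": 0, "claw": 1}

```text
time: 5.98
position: [0.5829, -0.0168, 0.0923]
tool_rot: [-1.553, 0.008, 0.142]
wrist_force: [-3.8, 1.6, 9.3]
finger_gap: 0.0109
```

play_rows:
  commands:
    - {"dx": 0, "dy": 0.002, "dz": 0, "turn": 0.5, "claw": 1}
    - {"dx": 0, "dy": 0.002, "dz": 0, "turn": 1, "claw": 1}
    - {"dx": 0, "dy": 0.002, "dz": 0, "turn": 1, "claw": 1}
    - {"dx": 0, "dy": 0.002, "dz": 0, "turn": 1, "claw": 1}
    - {"dx": 0, "dy": 0.002, "dz": 0, "turn": 1, "claw": 1}

```text
time: 6.4
position: [0.5829, -0.0163, 0.0921]
tool_rot: [-1.555, 0.012, -0.182]
wrist_force: [-2.5, 3.0, 9.4]
finger_gap: 0.0108
```

play_rows:
  commands:
    - {"dx": 0, "dy": 0, "dz": 0, "turn": 1, "claw": 1}
    - {"dx": 0, "dy": 0, "dz": 0, "turn": 1, "claw": 1}
    - {"dx": 0, "dy": 0, "dz": 0, "turn": 1, "claw": 1}
    - {"dx": 0, "dy": 0, "dz": 0, "turn": 1, "claw": 1}
    - {"dx": 0, "dy": 0, "dz": 0, "turn": 1, "claw": 1}

```text
time: 6.82
position: [0.583, -0.0156, 0.0935]
tool_rot: [-1.558, 0.015, -0.549]
wrist_force: [-3.1, 2.7, 9.4]
finger_gap: 0.0107
```

play_rows:
  commands:
    - {"dx": 0, "dy": 0, "dz": 0, "turn": 1, "claw": 1}
    - {"dx": 0, "dy": 0, "dz": 0, "turn": 1, "claw": 1}
    - {"dx": 0, "dy": 0, "dz": 0, "turn": 1, "claw": 1}
    - {"dx": 0, "dy": 0, "dz": 0, "turn": 1, "claw": 1}
    - {"dx": 0, "dy": 0, "dz": 0, "turn": 1, "claw": 1}

```text
time: 7.23
position: [0.5833, -0.0151, 0.095]
tool_rot: [-1.562, 0.017, -0.915]
wrist_force: [-3.6, 1.3, 8.4]
finger_gap: 0.0108
```

play_rows:
  commands:
    - {"dx": 0.002, "dy": 0.012, "dz": 0, "turn": 1, "claw": 1}
    - {"dx": 0.002, "dy": 0.012, "dz": 0, "turn": 1, "claw": 1}
    - {"dx": 0.002, "dy": 0.012, "dz": 0, "turn": 1, "claw": 1}
    - {"dx": 0.002, "dy": 0.012, "dz": 0, "turn": 1, "claw": 1}
    - {"dx": 0.002, "dy": 0.01, "dz": 0, "turn": 1, "claw": 1}

```text
time: 7.65
position: [0.5839, -0.0148, 0.0906]
tool_rot: [-1.566, 0.02, -1.281]
wrist_force: [-4.4, 2.8, 9.3]
finger_gap: 0.0112
```

play_rows:
  commands:
    - {"dx": 0, "dy": 0.008, "dz": 0, "turn": 0.9, "claw": 1}
    - {"dx": 0, "dy": 0.004, "dz": 0, "turn": 0.8, "claw": 1}
    - {"dx": 0, "dy": 0.004, "dz": 0, "turn": 0.4, "claw": 1}
    - {"dx": 0, "dy": 0.004, "dz": 0, "turn": 0.2, "claw": 1}
    - {"dx": 0, "dy": 0.003, "dz": 0, "turn": 0, "claw": 1}

```text
time: 8.07
position: [0.5841, -0.0146, 0.09]
tool_rot: [-1.566, 0.021, -1.454]
wrist_force: [-4.2, 1.0, 9.6]
finger_gap: 0.0111
```

Run:
```python
from h import *
s=monitor.sense(); print(s['position'],s['tool_rot'],s['wrist_force'],s['ft_torque'],s['joints'])
```

```text
[ 0.58412109 -0.01457786  0.09003399] [-1.56636137  0.02054178 -1.45378615] [-4.19407378  1.03701384  9.56730996] [0.04192907 1.00060773 0.72816346] [-0.1747154   0.43859268 -0.17459433  0.95926958  0.02094934  1.27909891]
```

play_rows:
  commands:
    - {"dx": 0, "dy": -0.03, "dz": 0, "turn": 0, "claw": 1}
    - {"dx": 0, "dy": -0.03, "dz": 0, "turn": 0, "claw": 1}
    - {"dx": 0, "dy": -0.025, "dz": 0, "turn": 0, "claw": 1}
    - {"dx": 0, "dy": 0, "dz": 0, "turn": 0, "claw": 1}
    - {"dx": 0, "dy": 0, "dz": 0, "turn": 0, "claw": 1}

```text
time: 8.48
position: [0.584, -0.0146, 0.0994]
tool_rot: [-1.565, 0.02, -1.45]
wrist_force: [-1.6, 1.1, 3.8]
finger_gap: 0.011
```

play_rows:
  commands:
    - {"dx": 0, "dy": 0, "dz": 0, "turn": 0, "claw": 0.75}
    - {"dx": 0, "dy": 0, "dz": 0, "turn": 0, "claw": 0.6}
    - {"dx": 0, "dy": 0, "dz": 0, "turn": 0, "claw": 0.5}
    - {"dx": 0, "dy": 0, "dz": 0, "turn": 0, "claw": 0.5}
    - {"dx": 0, "dy": 0, "dz": 0, "turn": 0, "claw": 0.5}

```text
time: 8.9
position: [0.5844, -0.015, 0.0982]
tool_rot: [-1.565, 0.02, -1.452]
wrist_force: [-0.4, 0.0, 0.8]
finger_gap: 0.0425
```

play_rows:
  commands:
    - {"dx": 0, "dy": -0.1, "dz": 0, "turn": 0, "claw": 0.5}
    - {"dx": 0, "dy": -0.2, "dz": 0, "turn": 0, "claw": 0.5}
    - {"dx": 0, "dy": -0.3, "dz": 0, "turn": 0, "claw": 0.5}
    - {"dx": 0, "dy": -0.3, "dz": 0, "turn": 0, "claw": 0.5}
    - {"dx": 0, "dy": -0.3, "dz": 0, "turn": 0, "claw": 0.5}

```text
time: 9.32
position: [0.5806, -0.0171, 0.2189]
tool_rot: [-1.576, 0.023, -1.453]
wrist_force: [0.5, 0.4, 0.1]
finger_gap: 0.0424
```

play_rows:
  commands:
    - {"dx": 0.35, "dy": 0, "dz": 0, "turn": 0, "claw": 0.5}
    - {"dx": 0.35, "dy": 0, "dz": 0, "turn": 0, "claw": 0.5}
    - {"dx": 0.35, "dy": 0, "dz": 0, "turn": 0, "claw": 0.5}
    - {"dx": 0.35, "dy": 0, "dz": 0, "turn": 0, "claw": 0.5}
    - {"dx": 0.35, "dy": 0, "dz": 0, "turn": 0, "claw": 0.5}

```text
time: 9.73
position: [0.6044, -0.1916, 0.229]
tool_rot: [-1.561, 0.018, -1.443]
wrist_force: [0.5, 0.3, -1.0]
finger_gap: 0.0428
```

Run:
```python
from h import *
t=grab('top','t2.png');s=grab('side','s2.png')
a=t['pixels'][90:330,140:460];b=s['pixels'][120:360,200:440]
im=np.hstack([cv2.resize(a,(480,360)),cv2.resize(b,(310,360),interpolation=1)])
cv2.imwrite('pics/end.png',cv2.cvtColor(im,cv2.COLOR_RGB2BGR)); print(monitor.sense()['position'])
```

```text
[ 0.60462158 -0.19473469  0.2278949 ]
```

View pics/end.png

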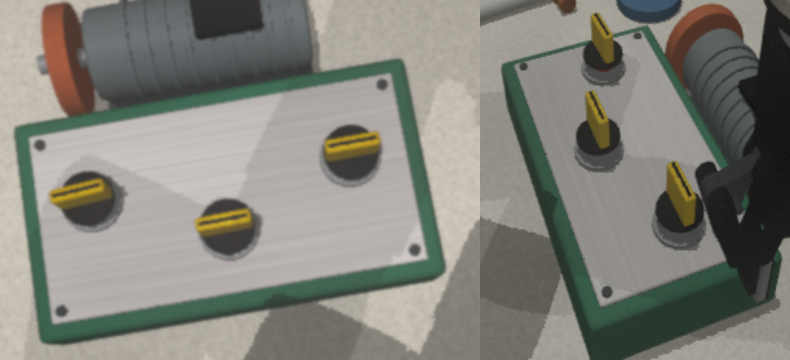

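All three wings now lie along the cover: top crop (351,147), (224,222) and (80,193). I'll check the stud's height and that the other two haven't moved.

Run:
```python
from h import *
def blobs(n):
    d=load(n);m=cv2.inRange(cv2.cvtColor(d['pixels'],cv2.COLOR_RGB2HSV),(20,100,60),(35,255,255)); m[:, :160]=0; m[:120]=0;m[:,400:]=0;m[280:]=0
    k,_,st,c=cv2.connectedComponentsWithStats(m); return d,[(c[i].round(1),cv2.minAreaRect(cv2.findNonZero((lambda q:q.astype(np.uint8))(_==i)))[1:]) for i in range(1,k) if st[i,4]>80]
for n in('top1','t2','side1','s2'):
    d,b=blobs(n); print(n)
    for x in b: print('  ',x)
def tri(a,b):
    T,S=load('t2'),load('s2'); e1,q1=ray(T,*a);e2,q2=ray(S,*b)
    k=np.linalg.lstsq(np.c_[q1,-q2],e2-e1,rcond=None)[0]; return ((e1+k[0]*q1+e2+k[1]*q2)/2).round(4)
A=sorted([x[0] for x in blobs('t2')[1]],key=lambda c:c[0]);B=sorted([x[0] for x in blobs('s2')[1]],key=lambda c:c[1])
if len(A)==len(B)==3:
    print([tri(A[0],B[0]),tri(A[1],B[1]),tri(A[2],B[2])])
```

```text
top1
   (array([374.7, 185.8]), ((40.87077331542969, 11.87939453125), 81.8698959350586))
   (array([193.6, 218.7]), ((15.279744148254395, 40.503448486328125), 75.96376037597656))
   (array([289.3, 237.8]), ((13.88306999206543, 37.71772003173828), 79.3803482055664))
t2
   (array([374. , 186.9]), ((14.936936378479004, 37.83427810668945), 79.69515228271484))
   (array([193.6, 218.8]), ((15.037208557128906, 40.503448486328125), 75.96376037597656))
   (array([289.3, 237.8]), ((13.785860061645508, 37.693939208984375), 79.11447143554688))
side1
   (array([294.3, 145.3]), ((33.83126449584961, 15.323573112487793), 84.2894058227539))
   (array([290.8, 200.1]), ((39.35479736328125, 14.758047103881836), 63.43495178222656))
   (array([355.1, 244.4]), ((23.040882110595703, 40.98851776123047), 75.96376037597656))
s2
   (array([294.7, 145.6]), ((33.136077880859375, 15.934289932250977), 84.80557250976562))
   (array([291. , 200.2]), ((39.35479736328125, 14.758047103881836), 63.43495178222656))
   (array([355.3, 249.5]), ((43.62083053588867, 18.06737518310547), 59.74356460571289))
[array([0.5486, 0.2123, 0.1071]), array([0.5221, 0.0909, 0.107 ]), array([ 0.5849, -0.0162,  0.1074])]
```

Same height (0.107) and direction as the two locked studs, which haven't moved. Handing in.

```bash
python3 -c "
from station import job; print(job.job_done())"
```

```text
the job is handed in; nothing more can be done
None
```

The open stud is now locked: I gripped its wing, pressed it down about 15–17 mm, turned it about 91° clockwise and let go. I then backed the arm clear and handed the job in at about 10 s, with no verdict reported.

- **Height:** in the last pictures its wing measures 0.1074 m, against 0.1071 and 0.1070 m for the two locked studs.
- **Direction:** its wing lies along the cover like the others (79.7° in the top view, against 76.0° and 79.1°).
- **Locked studs:** neither moved, to within 0.5 pixel.
- **Force:** the readings at the end of each move never went above about 12 N at the wrist.
- **Drift:** while turning, the press eased to about 12.5 mm before I corrected it. The cameras disagreed by 2–4 mm on where the stud was, so I aimed at a point between their estimates.

No check failed.

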